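# Turn the reagent carousel and fetch the tall white bottle

## Robot

A 6-joint arm with a two-finger parallel gripper is mounted at the origin on a cart in front of the work surface, level with it; the furniture and walls round the work are solid. World frame = base frame: x ahead of the robot, y to its left, z up, the work surface at z = 0. Lengths are in m, angles in rad, forces in N, time in s.
With the tool pointing down it reaches from about 0.275 to 0.75 m from the base axis. Payload 10.2 kg.
Tool frame: the origin (TCP) lies on the mounting face of the last link; the fingertips stand 166 mm ahead of it and the grasp point (between the pads) lies 147 mm ahead of it; y points along the fingers, x is the direction in which the jaws open and shut, and the axes are right-handed (so a half turn about y gives the same grasp; the last joint's range is limited). The gripper opens to 88 mm and grips with 3 to 60 N. Pads are 18 mm wide; open, the fingers measure 123 mm over their backs; the gripper's body (75 mm by 187 mm) begins 45 mm behind the grasp point.
Start: joints at [-1.339, 0.313, 1.498, -0, 1.331, -0.223], TCP at [0.231, -0.472, 0.405] pointing down, gripper open.
Joint ranges: [-2.94, 2.94], [-0.97, 2.17], [0.19, 2.56], [-1.23, 4.37], [0.02, 3.11], [-2.88, 2.88]. Speed limits (rad/s): [2.39, 2.39, 3.01, 3.14, 3.14, 3.14].

## Interface

Orientations are given as a unit quaternion [x, y, z, w].
In Python, from rig import state, get_image, job, look_for gives the robot as it stands. The module is installed in compiled form; this text tells all that it offers.
- The arm moves only by the tool apply_moves, never from a script. Its argument "moves" is text: rows parted by semicolons, each of 7 numbers parted by spaces: the shift along the tool's x, y, z each as a share of 80 cm, from -1 to 1, then the turn, a rotation vector about the tool's x, y, z each as a share of 60 degrees, from -1 to 1, then the opening, from -1 (shut) to 1 (fully open). A call has 1 to 12 rows; each row is the pose to reach, as a shift and turn from the pose commanded when the call began, along the tool's axes at that moment; what a row does not reach only later rows make up. A row lasts 1/8 s, in which the tool goes at most 62.5 mm and 10.7 degrees, less where a joint would pass 70% of its speed; a pose out of reach is approached as far as the arm can. A call with a number of a shift or a turn outside -1 to 1 is refused whole. A call with a gripper value outside its range is refused whole. The fingers move at their own pace and stop on an object; the grip force is fixed at half the most. Time passes only in rows, so rows that repeat a pose let the fingers close. It gives the time, the measured TCP pose, the force and the opening at its end, in the units of the state.
- state(): the state, without advancing time (a new reading comes with each control period).
- get_image(name): name is "scene" or "side" or "wrist"; returns a dict with "frame" (400x640x3 uint8, blue, green, red), "K" (3x3 intrinsics, pixels), "eye" and "rotation" of the camera in the world. Camera axes: x right, y down, z forward; pixel columns grow to the right and rows downward; lengths in m; the calibration is good to about 2 mm. A picture is of the moment at which its call begins. There is no depth.
- job.sign_off(): hands the job in, once; it reports no verdict.
Trained networks look in the newest picture that a camera, given by its name, has taken for a name from the list of things; names that differ only in an ending like _2 or _b are one class to them, and where a whole thing is asked for, a point or a joint stands for the part that bears it (a point fixed in the world has none). Each returns a list of dicts, best first, with "conf" (0 to 1); they miss things now and then, are a little off and sometimes report something else, mostly with a low value. They report only what shows in the picture. A call takes as long as a camera call.
- look_for(camera, query): "point" ([x, y, z] in m, in world coordinates, good to about 4 mm: the middle of the surface that is visible of it).
The state is a dict: "t": time; "joint_positions": joint angles; "joint_vel": joint speeds; "joint_efforts": joint torques, N m; "tcp_pos": TCP position; "ee_rot": TCP orientation; "contact_force": force on the tool from outside, world axes, zero at the start; "ft_torque": the same for the moment, N m; "opening": finger opening in m.
Only numpy, scipy, OpenCV 4.12 (cv2) and the standard library are available. Lean on these libraries where they do the work, as an engineer would, in place of code of your own. Each camera call takes 0.05 s, during which the arm holds its last target.

## Task

The tall plain white bottle is in the covered reagent carousel. Turn the carousel gently, so that no bottle tips, until the bottle stands in the middle of the open front of the clear cover, then lift it out and set it down upright in the square steel tray, without dropping it. Keep it upright all the way, leave the two short bottles standing in their compartments, and do not push the lab timer or the roll of tape about.

Things in the scene. Friction and masses are not known exactly. Their poses are not given: they have to be found in the camera images.
- housing: Fixed housing: grey foot plate 202 mm across, 10 mm thick; clear hood of 105 mm radius over the rear (roof 124 to 128 mm above the worktop, clear curved wall behind). Origin on the turning axis at worktop level, z up. Its -x axis points out of the open front: the roof ends in a straight alloy edge 28 mm on the -x side of the axis (to 32 mm); beyond it all is open from above.
- gap (a point): Fixed point in the middle of the open front, 70 mm from the turning axis along the housing's -x, 20 mm above the worktop: where the bottle is to be brought.
- carousel: White round turntable, 199 mm across, turns about its z axis either way without stops, stays where left (friction 0.06 Nm); the bottles stand loose on it and tip if it is jerked. Origin on the axis at its underside; floor 8 mm higher (20 mm above the worktop), rim 18 mm high. Dividers 35 mm high at 45 degrees to its axes part compartments centred on -x (empty), +y, +x, -y, 70 mm from the axis.
- white_bottle: Plain white unlabelled screw-cap bottle, round, 48 mm across, 98 mm tall, 0.08 to 0.17 kg, the tallest of the three; origin at the centre of its underside, z up. Straight body, then shoulder and narrower cap (32 mm across, from about 80 mm). Starts under the hood in the carousel's +y or -y compartment.
- short_bottle_a: Short labelled white screw-cap bottle, 35 mm across, 60 mm tall, origin at the centre of its underside; stays in its compartment.
- short_bottle_b: Short labelled brown screw-cap bottle, 38 mm across, 66 mm tall, origin at the centre of its underside; stays in its compartment.
- tray: Fixed square steel tray, 120 x 120 mm outside, rim 12 mm high and 3 mm thick, floor 3 mm above the worktop; origin at the centre of its underside, x and y along its sides.
- lab_timer: Loose white lab timer, 66 x 66 x 20 mm, origin under its centre; to be left alone.
- tape_roll: Loose roll of tape lying flat, 94 mm across, 48 mm high, origin under its centre; to be left alone.
- knob (a point): Black wing knob on the turning axis, over the hood's roof, fixed to the turntable: an upright flat bar 12 mm thick, 36 mm long along the carousel's x axis, 28 mm high (133 to 161 mm above the worktop). The point is on the axis, 150 mm above the worktop; axes as the carousel's. Gripped across its thickness and turned, it turns the carousel.

How it is judged:
By the outcome, as a careful person would: the job done as asked, in the order asked, and still so for the second after the job is handed in, with the robot touching nothing.
It also fails if it takes over 72 s, if anything falls off the work surface, if the arm or the gripper's body presses on something with over 40 N, if the wrist force passes 120 N, or if a joint passes its speed limit or range.

## Working session

There is one attempt and no reset: what is moved stays moved. The work goes in short steps, Python scripts to look and compute and a tool call to move; the robot and the scene stay as the last step left them, time stands still between calls to the robot, and variables do not carry over. Pictures are saved under pics/ and viewed, and the job is handed in when it is done.

Besides the shell and the picture viewer there is one more tool, called after "Emit:" as name(argument=value, ...) on one line, values as JSON. apply_moves: Moves the arm, as the interface text tells. Shift numbers are shares of 80 cm and turn numbers shares of 60 degrees, none past 1 either way. Its arguments: {"type":"object","properties":{"moves":{"type":"string"}},"required":["moves"]}

```bash
mkdir -p pics; python3 - <<'E'
from rig import state,get_image,look_for
import cv2,numpy as np
s=state();print(s)
for n in("scene","side","wrist"):
    g=get_image(n);cv2.imwrite(f"pics/{n}0.png",g["frame"]);print(n,np.round(g["K"],1).tolist(),np.round(g["eye"],3),np.round(g["rotation"],3).tolist())
for n in("scene","side"):
  for q in("housing","carousel","knob","white_bottle","short_bottle_a","short_bottle_b","tray","lab_timer","tape_roll"):
    print(n,q,[(np.round(d["point"],3).tolist(),round(d["conf"],2)) for d in look_for(n,q)[:3]])
E
```

```text
{'t': 0.0, 'joint_positions': array([-1.33941356e+00,  3.13445841e-01,  1.49844940e+00, -2.35738748e-06,
        1.33101921e+00, -2.23383715e-01]), 'joint_vel': array([-0.00177634,  0.00038953, -0.0012951 ,  0.00160928, -0.00043554,
       -0.00024583]), 'joint_efforts': array([-3.38396148e-04, -4.02220345e+01, -2.52271736e+01,  6.93969475e-02,
        3.53412784e-02, -1.04325609e-04]), 'tcp_pos': array([ 0.23059404, -0.47159961,  0.40415842]), 'ee_rot': array([-0.59951568,  0.37474745, -0.37408278,  0.60017278]), 'contact_force': array([-0.17138972, -1.0624687 , -0.30730508]), 'ft_torque': array([ 0.01160124, -0.04887217, -0.01558371]), 'opening': 0.08836541830926622}
scene [[399.0, 0.0, 321.9], [0.0, 399.0, 197.8], [0.0, 0.0, 1.0]] [-0.123  0.598  0.901] [-0.313, 0.853, -0.392, 0.142]
side [[508.0, 0.0, 317.5], [0.0, 508.0, 197.2], [0.0, 0.0, 1.0]] [-0.156  1.086  0.738] [-0.192, 0.823, -0.519, 0.127]
wrist [[290.5, 0.0, 317.8], [0.0, 290.5, 200.5], [0.0, 0.0, 1.0]] [ 0.296 -0.44   0.384] [0.84, -0.524, -0.075, 0.12]
scene housing [([0.374, -0.432, 0.132], 0.98)]
scene carousel [([0.361, -0.405, 0.024], 0.61)]
scene knob [([0.367, -0.401, 0.021], 0.82)]
scene white_bottle [([0.361, -0.369, 0.081], 0.59)]
scene short_bottle_a []
scene short_bottle_b []
scene tray [([0.444, 0.083, 0.002], 0.88)]
scene lab_timer []
scene tape_roll [([0.41, 0.283, 0.035], 0.64)]
side housing [([0.523, -0.41, 0.097], 0.72)]
side carousel []
side knob [([0.502, -0.373, 0.037], 0.53)]
side white_bottle []
side short_bottle_a [([0.368, 0.203, 0.017], 0.67), ([0.496, -0.417, 0.063], 0.66)]
side short_bottle_b [([0.368, 0.203, 0.017], 0.67), ([0.496, -0.417, 0.063], 0.66)]
side tray [([0.522, -0.41, 0.098], 0.65), ([0.442, 0.085, -0.0], 0.64)]
side lab_timer [([0.367, 0.203, 0.02], 0.8)]
side tape_roll [([0.404, 0.276, 0.033], 0.59)]
```

View pics/scene0.png

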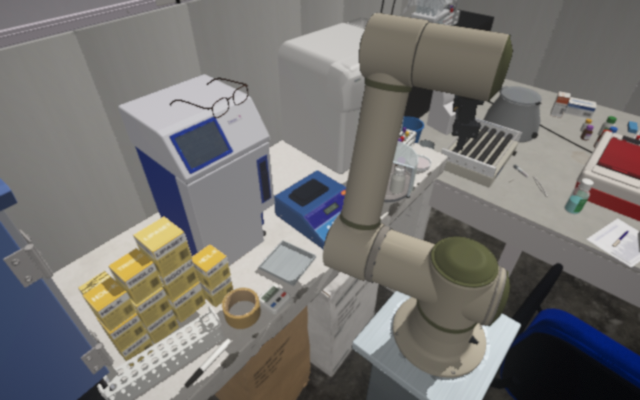

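View pics/side0.png

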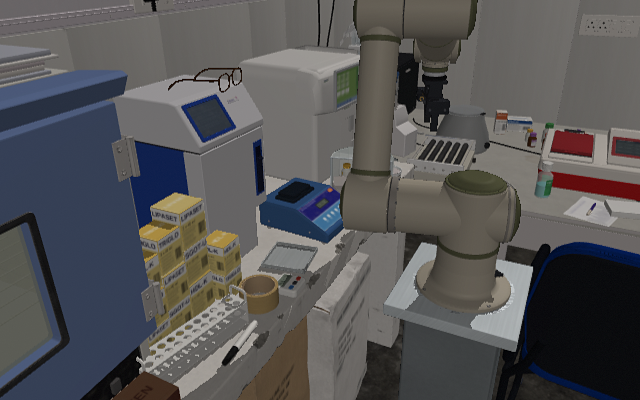

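View pics/wrist0.png

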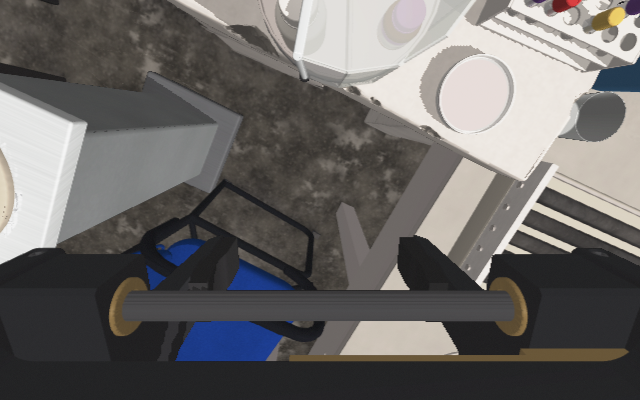

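```bash
python3 - <<'E'
from rig import state,get_image
from scipy.spatial.transform import Rotation as R
import numpy as np
s=state();print(s['t'],np.round(R.from_quat(s['ee_rot']).as_matrix(),4))
for n in("scene","side","wrist"):
    print(n,np.round(R.from_quat(get_image(n)["rotation"]).as_matrix(),3))
E
```

```text
1.05 [[ 0.4393 -0.      0.8984]
 [-0.8984  0.      0.4393]
 [-0.     -1.     -0.    ]]
scene [[-0.763 -0.423  0.489]
 [-0.646  0.496 -0.58 ]
 [ 0.003 -0.758 -0.652]]
side [[-0.894 -0.184  0.408]
 [-0.448  0.389 -0.805]
 [-0.011 -0.903 -0.43 ]]
wrist [[ 0.439 -0.862 -0.252]
 [-0.898 -0.422 -0.123]
 [ 0.     0.28  -0.96 ]]
```

```bash
cat > h.py <<'E'
from rig import state,get_image,look_for
from scipy.spatial.transform import Rotation as R
import numpy as np,cv2
def cam(n,save=None):
    g=get_image(n)
    if save: cv2.imwrite(f"pics/{save}.png",g["frame"])
    g["R"]=R.from_quat(g["rotation"]).as_matrix(); return g
def ray(g,u,v):
    d=g["R"]@np.linalg.inv(g["K"])@np.array([u,v,1.]); return np.array(g["eye"]),d/np.linalg.norm(d)
def atz(g,u,v,z):
    e,d=ray(g,u,v); return e+d*(z-e[2])/d[2]
def proj(g,p):
    c=g["R"].T@(np.array(p)-g["eye"]); q=g["K"]@c; return q[:2]/q[2]
def tri(rays):
    A=np.zeros((3,3));b=np.zeros(3)
    for e,d in rays:
        M=np.eye(3)-np.outer(d,d);A+=M;b+=M@e
    p=np.linalg.solve(A,b); return p,[np.linalg.norm((np.eye(3)-np.outer(d,d))@(p-e)) for e,d in rays]
def plan(tcp,zyaw,s=None):
    """target TCP pos; zyaw= world yaw of tool z (horizontal); tool y down"""
    s=s or state(); R0=R.from_quat(s["ee_rot"]).as_matrix()
    z=np.array([np.cos(zyaw),np.sin(zyaw),0]);y=np.array([0,0,-1.]);x=np.cross(y,z)
    Rt=np.stack([x,y,z],1)
    sh=R0.T@(np.array(tcp)-s["tcp_pos"])/0.8
    tu=R.from_matrix(R0.T@Rt).as_rotvec()/(np.pi/3)
    print("shift",np.round(sh,4),"turn",np.round(tu,4),"tcp now",np.round(s["tcp_pos"],4),"zyaw now",round(np.degrees(np.arctan2(R0[1,2],R0[0,2])),2),"t",s["t"]); return sh,tu
E
python3 - <<'E'
from h import *
g=cam("wrist")
for p in [(370,20),(300,70),(476,92)]: print(atz(g,*p,.128),atz(g,*p,0))
for q in("housing","carousel","knob","white_bottle","short_bottle_a","short_bottle_b"):
    print(q,[(np.round(d["point"],3).tolist(),round(d["conf"],2)) for d in look_for("wrist",q)[:3]])
E
```

```text
[ 0.37794327 -0.44478262  0.128     ] [ 0.41894577 -0.44735082  0.        ]
[ 0.32145638 -0.41097781  0.128     ] [ 0.33430249 -0.39669571  0.        ]
[ 0.37042381 -0.5494092   0.128     ] [ 0.40767816 -0.60412942  0.        ]
housing [([0.367, -0.448, 0.124], 0.96)]
carousel []
knob []
white_bottle [([0.35, -0.381, 0.098], 0.7)]
short_bottle_a []
short_bottle_b []
```

Emit:
apply_moves(moves="-0.02 -0.05 0.06 0 0 0 1; -0.02 -0.1 0.12 0 0 0 1; -0.02 -0.1 0.12 0 0 0 1; -0.02 -0.1 0.12 0 0 0 1")

```text
t: 2.05
tcp_pos: [0.3096, -0.4153, 0.4839]
ee_rot: [-0.6, 0.375, -0.374, 0.6]
contact_force: [-1.0, -0.1, -0.3]
opening: 0.0882
```

```bash
python3 - <<'E'
from h import *
g=cam("wrist","w1"); g2=cam("scene","s1"); cam("side","d1")
for n in ("wrist","scene","side"):
  for q in("housing","carousel","knob","white_bottle","short_bottle_a"):
    print(n,q,[(np.round(d["point"],3).tolist(),round(d["conf"],2)) for d in look_for(n,q)[:3]])
E
```

```text
wrist housing [([0.443, -0.439, 0.125], 0.77)]
wrist carousel [([0.434, -0.35, 0.022], 0.63)]
wrist knob [([0.436, -0.348, 0.02], 0.74)]
wrist white_bottle [([0.366, -0.376, 0.118], 0.97)]
wrist short_bottle_a []
scene housing []
scene carousel [([0.41, -0.4, 0.028], 0.69)]
scene knob [([0.414, -0.394, 0.025], 0.72)]
scene white_bottle [([0.363, -0.372, 0.082], 0.9), ([0.374, 0.199, 0.02], 0.25)]
scene short_bottle_a [([0.414, -0.392, 0.025], 0.46)]
side housing [([0.518, -0.411, 0.087], 0.79)]
side carousel [([0.497, -0.369, 0.035], 0.56), ([0.524, -0.409, 0.09], 0.31)]
side knob [([0.502, -0.373, 0.034], 0.65)]
side white_bottle []
side short_bottle_a []
```

View pics/w1.png

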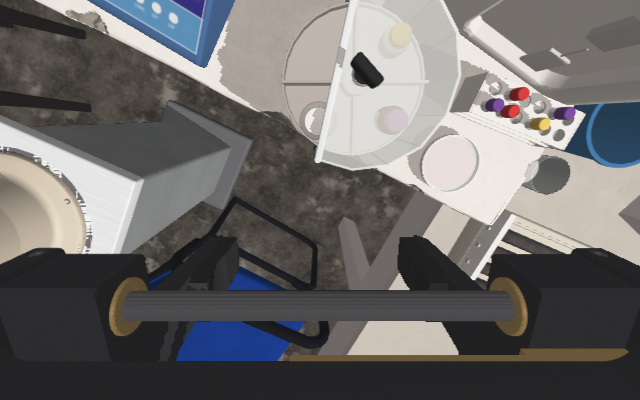

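View pics/s1.png

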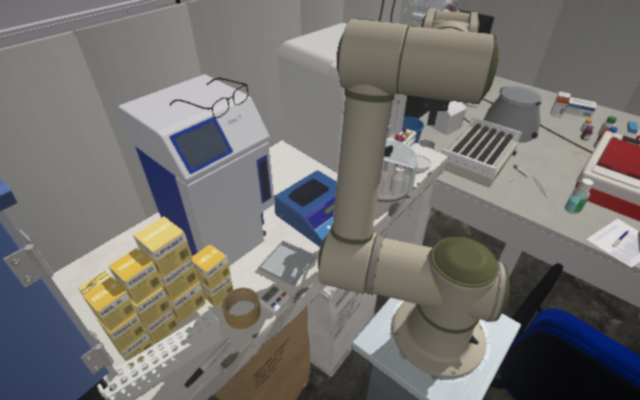

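Emit:
apply_moves(moves="0.03 0 0.05 0 0 0 1; 0.04 0 0.1 0 0 0 1; 0.04 0 0.1 0 0 0 1; 0.04 0 0.1 0 0 0 1")

```text
t: 3.45
tcp_pos: [0.3954, -0.4088, 0.4847]
ee_rot: [0.6, -0.375, 0.374, -0.6]
contact_force: [-0.3, -1.6, 0.1]
opening: 0.0883
```

```bash
python3 - <<'E'
from h import *
import pickle
g=cam("wrist","w2"); pickle.dump({k:g[k] for k in("K","R","eye","frame")},open("w2.pkl","wb"))
f=g["frame"]; cv2.imwrite("pics/w2c.png",cv2.resize(f[20:270,180:480],None,fx=2.4,fy=2.4,interpolation=cv2.INTER_CUBIC))
for q in("housing","carousel","knob","white_bottle","short_bottle_a"):
    print(q,[(np.round(d["point"],3).tolist(),round(d["conf"],2),np.round(proj(g,d["point"]))) for d in look_for("wrist",q)[:3]])
g=cam("side","d2")
E
```

```text
housing [([0.456, -0.428, 0.123], 0.8, array([356., 140.]))]
carousel [([0.435, -0.348, 0.022], 0.85, array([293., 123.]))]
knob []
white_bottle [([0.372, -0.376, 0.118], 0.65, array([285., 183.]))]
short_bottle_a []
```

View pics/w2c.png

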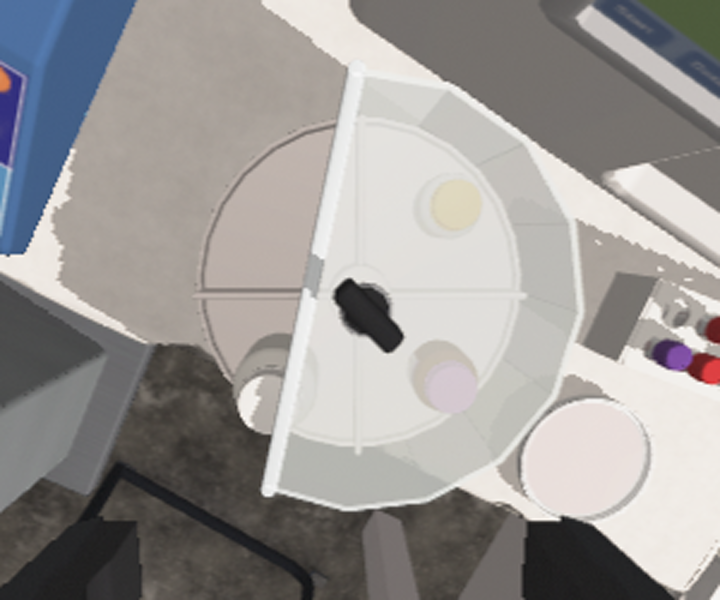

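View pics/d2.png

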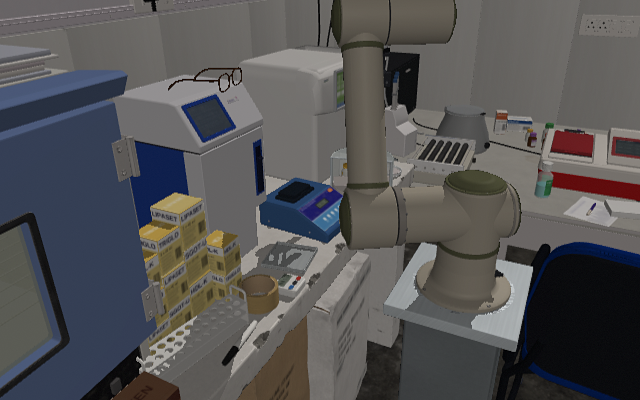

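```bash
python3 - <<'E'
from h import *
import pickle
from scipy.optimize import least_squares
g=pickle.load(open("w2.pkl","rb"))
px=lambda u,v:(u/2.4+180,v/2.4+20)
a=np.array([atz(g,*px(356,65),.126),atz(g,*px(268,492),.126)]);m=a.mean(0);d=a[1]-a[0]
print("edge",a,np.linalg.norm(d)); 
n=np.array([d[1],-d[0]]);n/=np.linalg.norm(n[:2]);
for c in(n,-n): print("front dir?",np.degrees(np.arctan2(c[1],c[0])), "axis if front", m[:2]-c*0.03)
rim=np.array([atz(g,*px(*p),.030)[:2] for p in [(198,290),(522,290),(360,118),(355,447),(240,180),(475,180),(490,385)]])
def fr(q): return np.hypot(*(rim-q[:2]).T)-q[2]
r=least_squares(fr,[.45,-.4,.1]);print("rim",r.x,r.fun)
k=np.array([atz(g,*px(*p),.161)[:2] for p in [(342,291),(352,281),(403,340),(390,350)]]);print("knob",k.mean(0),k)
dd=(k[2]+k[3]-k[0]-k[1]);print("bar yaw",np.degrees(np.arctan2(dd[1],dd[0])),np.linalg.norm(dd)/2)
dv=[atz(g,*px(*p),.055)[:2] for p in [(193,296),(525,296),(360,118),(358,452)]]
for i in(0,2):
  e=dv[i+1]-dv[i];print("div yaw",np.degrees(np.arctan2(e[1],e[0])),np.linalg.norm(e))
for nme,p,z in(("white",(268,402),.118),("yel",(457,204),.08),("pink",(451,386),.086)): print(nme,atz(g,*px(*p),z))
E
```

```text
edge [[ 0.52754684 -0.35635898  0.126     ]
 [ 0.32873795 -0.40500377  0.126     ]] 0.20467361525477668
front dir? 103.7490656286076 axis if front [ 0.43527249 -0.40982175]
front dir? -76.25093437139242 axis if front [ 0.42101229 -0.351541  ]
rim [ 0.43281823 -0.41009038  0.09855344] [ 0.00058457  0.00100714  0.00233375 -0.00161629 -0.00066689 -0.00353446
  0.00189219]
knob [ 0.43612535 -0.40861031] [[ 0.43989513 -0.39225432]
 [ 0.44552873 -0.39422721]
 [ 0.43273778 -0.4255175 ]
 [ 0.42633977 -0.42244221]]
bar yaw -113.19742936233202 0.03344284079622539
div yaw -63.94225227859472 0.1922038264670903
div yaw -153.64066919032106 0.1896619744275207
white [ 0.37033448 -0.38519061  0.118     ]
yel [ 0.50111702 -0.43067352  0.08      ]
pink [ 0.41492563 -0.47339164  0.086     ]
```

```bash
python3 - <<'E'
from h import *
plan([.4355,-.409,.38],np.radians(70))
print(np.round(state()["joint_positions"],3))
E
```

```text
shift [0.0221 0.1311 0.045 ] turn [ 1.00e-04 -7.33e-01  2.00e-04] tcp now [ 0.3954 -0.4089  0.4849] zyaw now 26.02 t 3.8
[-1.008  0.372  1.209 -0.     1.56   0.109]
```

Emit:
apply_moves(moves="0.022 0.03 0.045 0 -0.15 0 1; 0.022 0.06 0.045 0 -0.3 0 1; 0.022 0.1 0.045 0 -0.45 0 1; 0.022 0.131 0.045 0 -0.6 0 1; 0.022 0.131 0.045 0 -0.73 0 1; 0.022 0.131 0.045 0 -0.73 0 1; 0.022 0.131 0.045 0 -0.73 0 1")

```text
t: 4.68
tcp_pos: [0.4358, -0.4088, 0.3803]
ee_rot: [0.696, -0.124, 0.125, -0.696]
contact_force: [-0.4, 0.3, 0.6]
opening: 0.0878
```

```bash
python3 - <<'E'
from h import *
import pickle
g=cam("wrist","w3"); pickle.dump({k:g[k] for k in("K","R","eye","frame")},open("w3.pkl","wb"))
plan([.4355,-.409,.30],np.radians(70))
for p in [(.4355,-.409,.161),(.4355,-.409,.153)]:print(proj(g,p))
E
```

```text
shift [-0.0003  0.1004 -0.0003] turn [ 0.0004 -0.0045  0.0006] tcp now [ 0.4358 -0.4088  0.3803] zyaw now 69.73 t 4.725
[317.25661722 219.64149515]
[317.26276638 215.99745676]
```

View pics/w3.png

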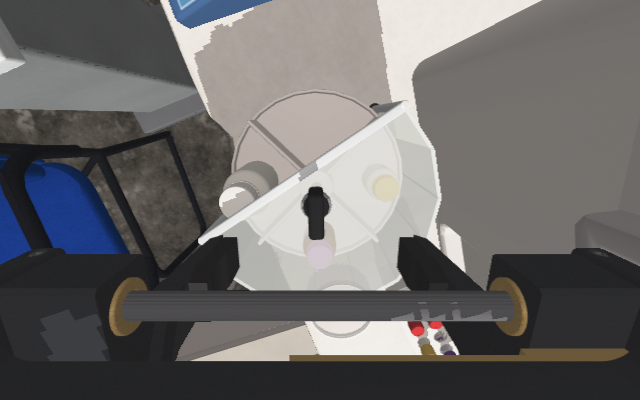

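```bash
python3 - <<'E'
from h import *
import pickle
g2=pickle.load(open("w2.pkl","rb"));g3=pickle.load(open("w3.pkl","rb"))
f=g3["frame"];cv2.imwrite("pics/w3c.png",cv2.resize(f[80:270,190:450],None,fx=3,fy=3,interpolation=cv2.INTER_CUBIC))
px=lambda u,v:(u/2.4+180,v/2.4+20)
f=g2["frame"];cv2.imwrite("pics/w2k.png",cv2.resize(f[120:180,300:370],None,fx=8,fy=8,interpolation=cv2.INTER_CUBIC))
print(tri([ray(g2,*px(372,315)),ray(g3,316,214)]))
E
```

```text
(array([ 0.43460299, -0.41006642,  0.14428994]), [np.float64(0.0005329790765242981), np.float64(0.0005329790765243935)])
```

View pics/w3c.png

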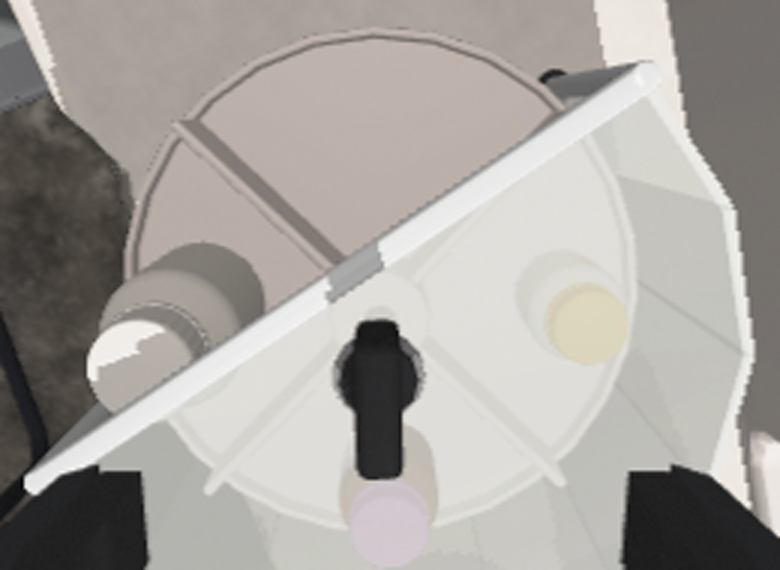

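View pics/w2k.png

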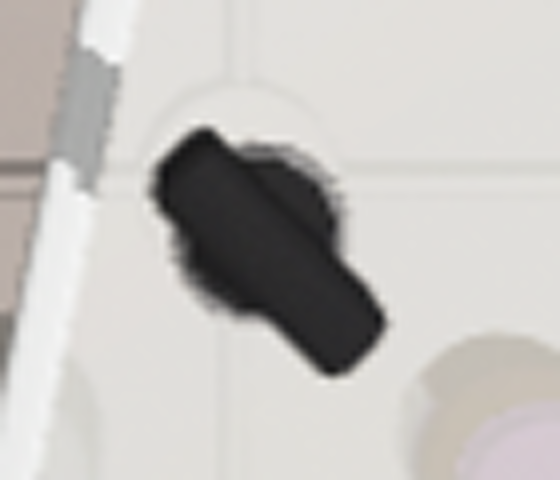

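```bash
python3 - <<'E'
from h import *
import pickle
g2=pickle.load(open("w2.pkl","rb"));g3=pickle.load(open("w3.pkl","rb"))
print(tri([ray(g2,334.6,152.6),ray(g3,316.7,217)]))
for p in((316.7,217),): print(atz(g3,*p,.161))
p3=lambda u,v:(u/3+190,v/3+80)
a=np.array([atz(g3,*p3(650,75),.126),atz(g3,*p3(35,482),.126)]);m=a.mean(0);d=a[1]-a[0]
n=np.array([d[1],-d[0]]);n/=np.linalg.norm(n);print("edge",np.linalg.norm(d),np.degrees(np.arctan2(n[1],n[0])),m[:2]-n*.03,m[:2]+n*.03)
dv=[atz(g3,*p3(*p),.055)[:2] for p in [(180,125),(560,485),(210,490),(432,262)]]
for i in(0,2):
  e=dv[i+1]-dv[i];print("div yaw",np.degrees(np.arctan2(e[1],e[0])),np.linalg.norm(e))
print("w",atz(g3,*p3(150,365),.118))
E
```

```text
(array([ 0.43458539, -0.40957444,  0.15297662]), [np.float64(0.00023623377335482698), np.float64(0.00023623377335475236)])
[ 0.43582955 -0.40694589  0.161     ]
edge 0.2039510905804416 103.3123688500152 [ 0.43548025 -0.40988696] [ 0.42166466 -0.35149921]
div yaw -64.52101468789041 0.18983790683144133
div yaw 26.15713349600477 0.12094316481667342
w [ 0.37276144 -0.38480586  0.118     ]
```

Emit:
apply_moves(moves="-0.001 0.03 0 0 -0.02 0 1; -0.001 0.06 0 0 -0.02 0 1; -0.001 0.085 0 0 -0.02 0 0.3; -0.001 0.1 0 0 -0.02 0 0; -0.001 0.1 0 0 -0.02 0 0; -0.001 0.1 0 0 -0.02 0 0")

```text
t: 5.48
tcp_pos: [0.4352, -0.4086, 0.3008]
ee_rot: [0.698, -0.116, 0.117, -0.697]
contact_force: [0.9, 0.0, -0.1]
opening: 0.0499
```

```bash
python3 - <<'E'
from h import *
g=cam("wrist","w4"); plan([.435,-.409,.30],np.radians(71))
E
```

```text
shift [-0.      0.001  -0.0006] turn [0.0009 0.0008 0.0012] tcp now [ 0.4352 -0.4085  0.3008] zyaw now 71.05 t 5.525
```

View pics/w4.png

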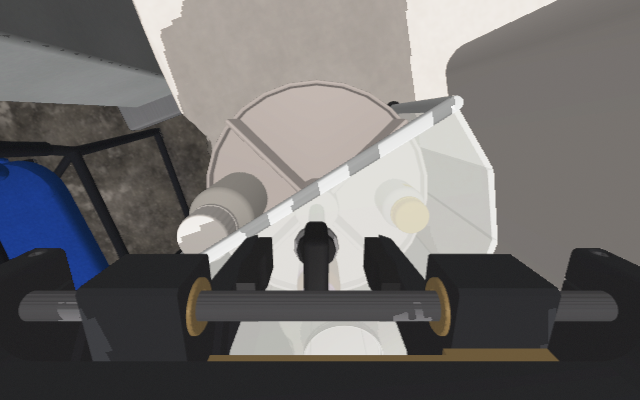

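Knob top at about (316,250), midway between the fingers (272 and 365). Closing.

Emit:
apply_moves(moves="0 0 0 0 0 0 -0.5; 0 0 0 0 0 0 -0.7; 0 0 0 0 0 0 -1; 0 0 0 0 0 0 -1; 0 0 0 0 0 0 -1; 0 0 0 0 0 0 -1")

```text
t: 6.28
tcp_pos: [0.4346, -0.4084, 0.3012]
ee_rot: [0.698, -0.117, 0.116, -0.697]
contact_force: [-8.6, 4.7, 11.4]
opening: 0.0117
```

Emit:
apply_moves(moves="0 0 0 0 0.005 0 -1; 0 0 0 0 0.02 0 -1; 0 0 0 0 0.04 0 -1; 0 0 0 0 0.07 0 -1; 0 0 0 0 0.11 0 -1; 0 0 0 0 0.15 0 -1; 0 0 0 0 0.19 0 -1; 0 0 0 0 0.23 0 -1; 0 0 0 0 0.26 0 -1; 0 0 0 0 0.28 0 -1; 0 0 0 0 0.295 0 -1; 0 0 0 0 0.3 0 -1")

```text
t: 7.78
tcp_pos: [0.4345, -0.4083, 0.3012]
ee_rot: [0.671, -0.225, 0.223, -0.671]
contact_force: [-9.5, 4.5, 11.8]
opening: 0.012
```

```bash
python3 - <<'E'
from h import *
g=cam("wrist","w5"); plan([.435,-.409,.30],np.radians(71-56)); s=state();print(s["contact_force"],s["ft_torque"])
E
```

```text
shift [ 0.001   0.0015 -0.0003] turn [ 0.0013  0.6341 -0.0012] tcp now [ 0.4345 -0.4083  0.3012] zyaw now 53.04 t 7.825
[-9.27610422  5.15384299 10.81502938] [0.77270853 1.28015898 0.03597341]
```

View pics/w5.png

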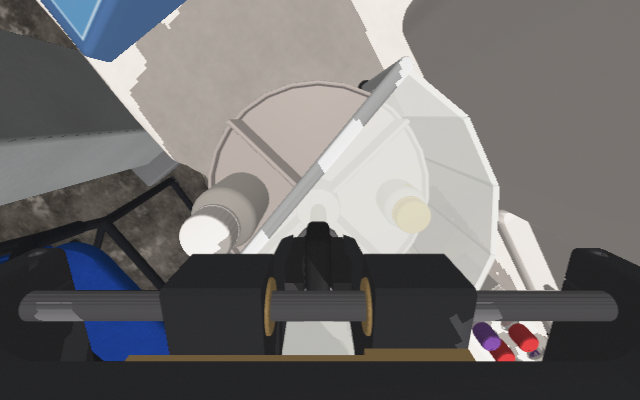

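Emit:
apply_moves(moves="0 0 0 0 0.005 0 -1; 0 0 0 0 0.02 0 -1; 0 0 0 0 0.045 0 -1; 0 0 0 0 0.08 0 -1; 0 0 0 0 0.12 0 -1; 0 0 0 0 0.16 0 -1; 0 0 0 0 0.2 0 -1; 0 0 0 0 0.24 0 -1; 0 0 0 0 0.27 0 -1; 0 0 0 0 0.295 0 -1; 0 0 0 0 0.31 0 -1; 0 0 0 0 0.315 0 -1")

```text
t: 9.32
tcp_pos: [0.4345, -0.4082, 0.3012]
ee_rot: [0.625, -0.332, 0.33, -0.625]
contact_force: [-9.6, 5.2, 11.9]
opening: 0.0119
```

Emit:
apply_moves(moves="0 0 0 0 0.005 0 -1; 0 0 0 0 0.02 0 -1; 0 0 0 0 0.045 0 -1; 0 0 0 0 0.08 0 -1; 0 0 0 0 0.12 0 -1; 0 0 0 0 0.16 0 -1; 0 0 0 0 0.2 0 -1; 0 0 0 0 0.24 0 -1; 0 0 0 0 0.27 0 -1; 0 0 0 0 0.295 0 -1; 0 0 0 0 0.312 0 -1; 0 0 0 0 0.318 0 -1")

```text
t: 10.82
tcp_pos: [0.4344, -0.4081, 0.3012]
ee_rot: [0.562, -0.431, 0.429, -0.561]
contact_force: [-11.4, 6.9, 12.3]
opening: 0.0121
```

```bash
python3 - <<'E'
from h import *
g=cam("wrist","w6"); plan([.435,-.409,.30],np.radians(71-56)); s=state();print(s["contact_force"],s["ft_torque"])
E
```

```text
shift [0.0012 0.0015 0.0004] turn [ 0.0021  0.0011 -0.0016] tcp now [ 0.4345 -0.4081  0.3012] zyaw now 15.07 t 10.875
[-11.57077557   7.52912236  11.55806752] [1.03522555 1.51706918 0.0476672 ]
```

View pics/w6.png

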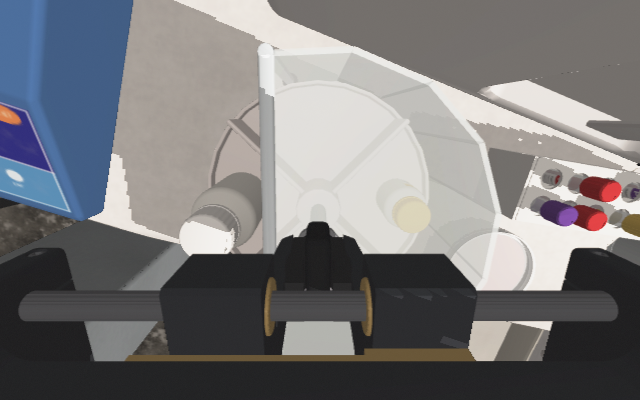

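Emit:
apply_moves(moves="0 0 0 0 0 0 -0.6; 0 0 0 0 0 0 -0.2; 0 0 0 0 0 0 0; 0 -0.03 0 0 0 0 0; 0 -0.09 0 0 0 0 0.5; 0 -0.15 0 0 0 0 1; 0 -0.2 0 0 0 0 1; 0 -0.2 0 0 0 0 1; 0 -0.2 0 0 0 0 1")

```text
t: 12.0
tcp_pos: [0.4351, -0.4084, 0.4585]
ee_rot: [-0.561, 0.431, -0.429, 0.562]
contact_force: [-0.0, 0.0, 0.3]
opening: 0.088
```

```bash
python3 - <<'E'
from h import *
import pickle
g=cam("wrist","w7"); pickle.dump({k:g[k] for k in("K","R","eye","frame")},open("w7.pkl","wb"))
f=g["frame"];cv2.imwrite("pics/w7c.png",cv2.resize(f[20:270,180:480],None,fx=2.4,fy=2.4,interpolation=cv2.INTER_CUBIC))
for q in("white_bottle","short_bottle_a","carousel"):
    print(q,[(np.round(d["point"],3).tolist(),round(d["conf"],2),np.round(proj(g,d["point"]))) for d in look_for("wrist",q)[:3]])
print(state()["tcp_pos"])
E
```

```text
white_bottle [([0.424, -0.344, 0.101], 0.88, array([264., 174.]))]
short_bottle_a []
carousel [([0.439, -0.353, 0.023], 0.89, array([282., 155.]))]
[ 0.43512532 -0.40852458  0.45876087]
```

View pics/w7c.png

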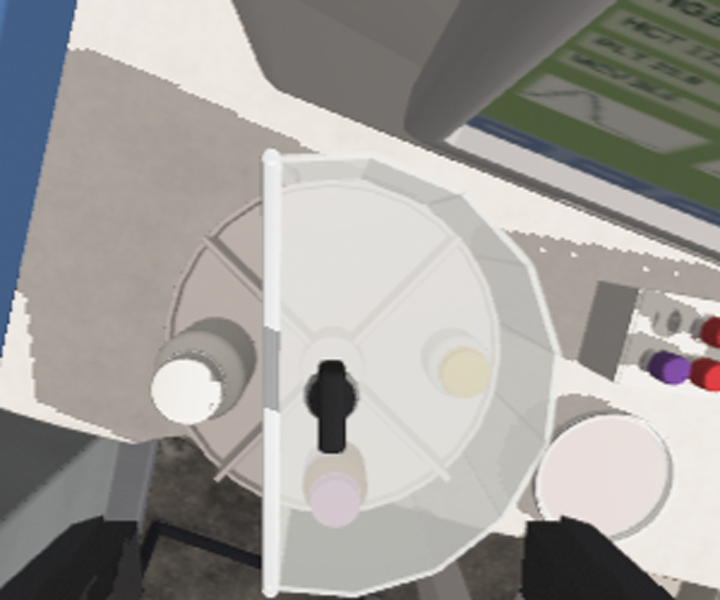

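```bash
python3 - <<'E'
from h import *
import pickle
g=pickle.load(open("w7.pkl","rb"))
px=lambda u,v:(u/2.4+180,v/2.4+20)
a=np.array([atz(g,*px(271,153),.126),atz(g,*px(271,594),.126)]);m=a.mean(0);d=a[1]-a[0]
n=np.array([d[1],-d[0]]);n/=np.linalg.norm(n);print("edge",a,np.linalg.norm(d),np.degrees(np.arctan2(n[1],n[0])),m[:2]-n*.03, m[:2]+n*.03)
w=atz(g,*px(187,391),.118)[:2];e=w-[.435,-.409];print("cap",w,np.hypot(*e),np.degrees(np.arctan2(e[1],e[0])))
s=cam("scene","s7");d=cam("side","d7")
pickle.dump({k:s[k] for k in("K","R","eye","frame")},open("s7.pkl","wb"))
for n in("scene","side"):print(n,[(np.round(x["point"],3).tolist(),round(x["conf"],2)) for x in look_for(n,"white_bottle")])
f=s["frame"];cv2.imwrite("pics/s7c.png",cv2.resize(f[120:320,240:480],None,fx=3,fy=3,interpolation=cv2.INTER_CUBIC))
print(proj(s,[w[0],w[1],.118]))
E
```

```text
edge [[ 0.52786824 -0.35657744  0.126     ]
 [ 0.3277161  -0.40537482  0.126     ]] 0.2060147167171481 103.7014991153809 [ 0.43489808 -0.41012242] [ 0.42068627 -0.35182984]
cap [ 0.41663746 -0.34229403] 0.06918720329429492 105.39094645388523
scene [([0.405, -0.328, 0.082], 0.79), ([0.404, -0.432, 0.13], 0.35)]
side []
[380.34921842 167.58300222]
```

View pics/s7c.png

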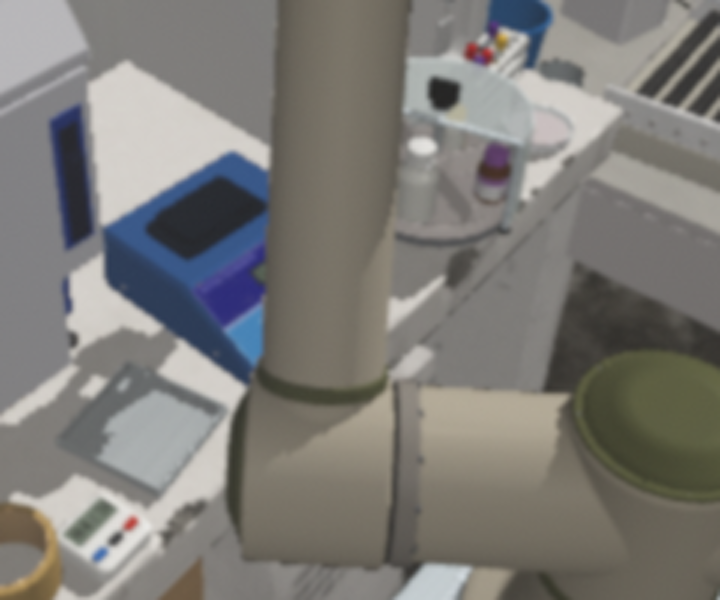

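```bash
python3 - <<'E'
from h import *
import pickle
g=pickle.load(open("w7.pkl","rb"))
px=lambda u,v:(u/2.4+180,v/2.4+20)
for p in[(235,0),(275,85),(410,130),(560,215),(75,10),(18,300)]:
  print(p,[np.round(atz(g,*px(*p),z)[:2],3) for z in(0,.1,.2)])
s=pickle.load(open("s7.pkl","rb"));p3=lambda u,v:(u/3+240,v/3+120)
# tray corners in scene
for p in[(138,365),(228,410),(155,497),(58,440)]: print(np.round(atz(s,*p3(*p),.012),4))
print("blue",[np.round(atz(s,*p3(232,153),z),3) for z in(.08,.12)],np.round(atz(s,*p3(250,380),0),3),np.round(atz(s,*p3(105,230),.1),3),np.round(atz(s,*p3(110,262),0),3))
E
```

```text
(235, 0) [array([ 0.609, -0.305]), array([ 0.585, -0.325]), array([ 0.561, -0.344])]
(275, 85) [array([ 0.573, -0.337]), array([ 0.557, -0.349]), array([ 0.542, -0.361])]
(410, 130) [array([ 0.57 , -0.418]), array([ 0.555, -0.412]), array([ 0.54 , -0.405])]
(560, 215) [array([ 0.548, -0.519]), array([ 0.539, -0.489]), array([ 0.529, -0.46 ])]
(75, 10) [array([ 0.581, -0.22 ]), array([ 0.564, -0.259]), array([ 0.546, -0.297])]
(18, 300) [array([ 0.413, -0.212]), array([ 0.434, -0.252]), array([ 0.455, -0.293])]
[0.4949 0.0322 0.012 ]
[0.3867 0.0183 0.012 ]
[0.3694 0.1394 0.012 ]
[0.4851 0.1511 0.012 ]
blue [array([ 0.596, -0.231,  0.08 ]), array([ 0.561, -0.191,  0.12 ])] [ 0.403 -0.034 -0.   ] [ 0.592 -0.026  0.1  ] [ 0.637 -0.068  0.   ]
```

View pics/w7.png

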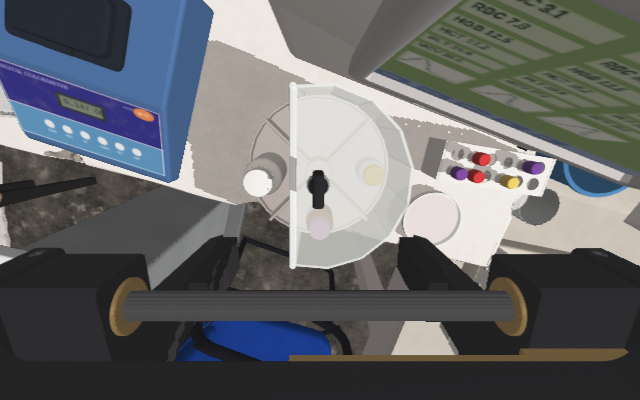

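```bash
python3 - <<'E'
from h import *
import pickle
g=pickle.load(open("w7.pkl","rb"));g2=pickle.load(open("w2.pkl","rb"))
px=lambda u,v:(u/2.4+180,v/2.4+20)
print(tri([ray(g,*px(443,138)),ray(g2,*px(580,10))]))
print(tri([ray(g,*px(275,88)),ray(g2,*px(352,8))]))
print(tri([ray(g,*px(408,130)),ray(g2,*px(543,8))]))
plan([.4158,-.3392,.38],np.radians(103.7))
E
```

```text
(array([ 0.52778017, -0.40628804,  0.28727391]), [np.float64(0.00010394380252708486), np.float64(0.00010394380252701604)])
(array([ 0.56373567, -0.34108798,  0.05533434]), [np.float64(0.0029011819019391246), np.float64(0.0029011819019390795)])
(array([ 0.52928299, -0.40007062,  0.27404199]), [np.float64(0.0002719662824232224), np.float64(0.00027196628242316315)])
shift [-0.0898  0.0996 -0.0008] turn [-2.000e-04 -1.477e+00 -4.000e-04] tcp now [ 0.4351 -0.4085  0.4596] zyaw now 15.08 t 12.4
```

Emit:
apply_moves(moves="-0.03 0 0 0 -0.15 0 1; -0.06 0 0 0 -0.3 0 1; -0.09 0 0 0 -0.45 0 1; -0.09 0 0 0 -0.6 0 1; -0.09 0 0 0 -0.75 0 1; -0.09 0 0 0 -0.9 0 1; -0.09 0 0 0 -0.9 0 1")

```text
t: 13.28
tcp_pos: [0.4163, -0.3389, 0.4599]
ee_rot: [-0.695, 0.129, -0.129, 0.695]
contact_force: [-0.8, 0.2, -0.4]
opening: 0.0885
```

Emit:
apply_moves(moves="0 0.02 0 0 -0.15 0 1; 0 0.05 0 0 -0.3 0 1; 0 0.08 0 0 -0.45 0 1; 0 0.1 0 0 -0.577 0 1; 0 0.1 0 0 -0.577 0 1; 0 0.1 0 0 -0.577 0 1")

```text
t: 14.02
tcp_pos: [0.4164, -0.339, 0.3807]
ee_rot: [0.703, 0.083, -0.083, -0.702]
contact_force: [0.5, -0.2, -0.2]
opening: 0.0882
```

```bash
python3 - <<'E'
from h import *
import pickle
g=cam("wrist","w8"); pickle.dump({k:g[k] for k in("K","R","eye","frame")},open("w8.pkl","wb"))
for q in("white_bottle",):
    print(q,[(np.round(d["point"],3).tolist(),round(d["conf"],2),np.round(proj(g,d["point"]))) for d in look_for("wrist",q)[:3]])
plan([.4158,-.3392,.23],np.radians(103.7))
E
```

```text
white_bottle [([0.411, -0.331, 0.106], 0.98, array([313., 188.]))]
shift [-9.000e-04  1.885e-01  1.000e-04] turn [ 0.0013 -0.0024  0.0006] tcp now [ 0.4164 -0.339   0.3808] zyaw now 103.56 t 14.125
```

View pics/w8.png

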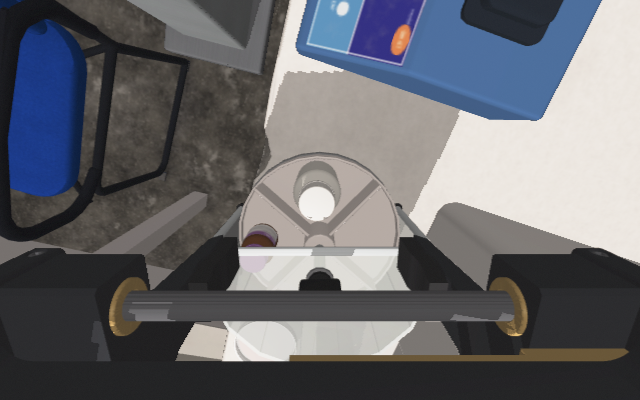

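```bash
python3 - <<'E'
from h import *
import pickle
g=pickle.load(open("w7.pkl","rb"));g8=pickle.load(open("w8.pkl","rb"))
f=g8["frame"][150:270,240:400];hsv=cv2.cvtColor(f,cv2.COLOR_BGR2GRAY)
cv2.imwrite("pics/w8c.png",cv2.resize(f,None,fx=4.5,fy=4.5,interpolation=cv2.INTER_CUBIC))
sub=hsv[30:75,55:100];n,l,st,c=cv2.connectedComponentsWithStats((sub>225).astype(np.uint8));print(st,c+[295,180])
print(tri([ray(g,187/2.4+180,391/2.4+20),ray(g8,317,203)]),atz(g8,317,203,.118))
E
```

```text
[[   0    0   45   45 1117]
 [   4    7   35   34  908]] [[317.72426141 200.92927484]
 [316.10903084 203.31718062]]
(array([ 0.41616854, -0.34146268,  0.11461869]), [np.float64(0.0005673160681001162), np.float64(0.0005673160681002199)]) [ 0.41637445 -0.34009689  0.118     ]
```

View pics/w8c.png

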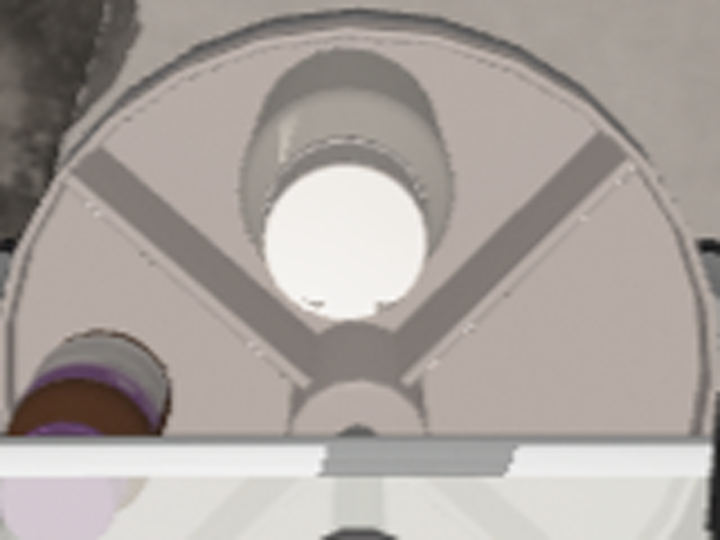

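Emit:
apply_moves(moves="-0.001 0.03 0.001 0 0 0 1; -0.001 0.07 0.001 0 0 0 1; -0.001 0.1 0.001 0 0 0 1; -0.001 0.125 0.001 0 0 0 1; -0.001 0.145 0.001 0 0 0 1; -0.001 0.16 0.001 0 0 0 1; -0.001 0.16 0.001 0 0 0 1")

```text
t: 15.0
tcp_pos: [0.4154, -0.3383, 0.2515]
ee_rot: [-0.702, -0.084, 0.084, 0.702]
contact_force: [-0.1, -0.3, -0.5]
opening: 0.0879
```

```bash
python3 - <<'E'
from h import *
g=cam("wrist","w9"); g=cam("side","d9"); plan([.4155,-.338,.23],np.radians(103.7))
E
```

```text
shift [0.0001 0.0281 0.0006] turn [ 0.0008 -0.0002  0.0004] tcp now [ 0.4155 -0.3385  0.2525] zyaw now 103.69 t 15.1
```

View pics/w9.png

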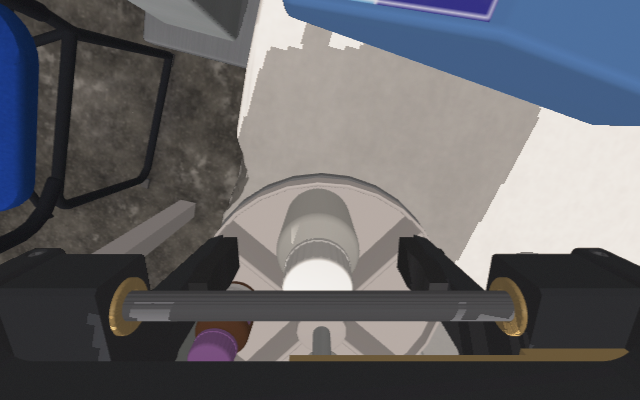

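Emit:
apply_moves(moves="0 0.01 0.0006 0 0 0 1; 0 0.02 0.0006 0 0 0 1; 0 0.028 0.0006 0 0 0 1; 0 0.028 0.0006 0 0 0 1; 0 0.028 0.0006 0 0 0 0.4; 0 0.028 0.0006 0 0 0 0.15; 0 0.028 0.0006 0 0 0 0; 0 0.028 0.0006 0 0 0 -0.2; 0 0.028 0.0006 0 0 0 -0.5; 0 0.028 0.0006 0 0 0 -1; 0 0.028 0.0006 0 0 0 -1")

```text
t: 16.48
tcp_pos: [0.4153, -0.3379, 0.2296]
ee_rot: [0.702, 0.084, -0.084, -0.702]
contact_force: [-0.4, 0.5, 1.5]
opening: 0.0468
```

```bash
python3 - <<'E'
from h import *
g=cam("wrist","w10"); print(state()["contact_force"],state()["opening"],state()["tcp_pos"])
E
```

```text
[-0.2375576   1.27745168  0.1643572 ] 0.04654457122125099 [ 0.41527346 -0.33786991  0.22957208]
```

View pics/w10.png

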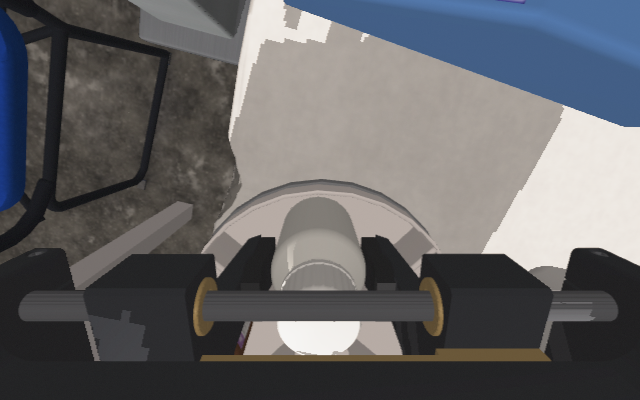

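Emit:
apply_moves(moves="0 0 0 0 0 0 -1; 0 0 0 0 0 0 -1; 0 -0.005 0 0 0 0 -1; 0 -0.015 0 0 0 0 -1; 0 -0.03 0 0 0 0 -1; 0 -0.05 0 0 0 0 -1; 0 -0.075 0 0 0 0 -1; 0 -0.1 0 0 0 0 -1; 0 -0.13 0 0 0 0 -1; 0 -0.16 0 0 0 0 -1; 0 -0.185 0 0 0 0 -1; 0 -0.2 0 0 0 0 -1")

```text
t: 18.02
tcp_pos: [0.4151, -0.3377, 0.3913]
ee_rot: [0.703, 0.085, -0.084, -0.702]
contact_force: [-0.6, -0.4, -1.9]
opening: 0.0468
```

```bash
python3 - <<'E'
from h import *
import pickle
g=cam("wrist","w11");s=cam("scene","s11");d=cam("side","d11")
pickle.dump([{k:q[k] for k in("K","R","eye","frame")} for q in (g,s,d)],open("c11.pkl","wb"))
for n in("scene","side"):
  for q in("tray","lab_timer","tape_roll","white_bottle"):print(n,q,[(np.round(x["point"],3).tolist(),round(x["conf"],2)) for x in look_for(n,q)[:2]])
f=s["frame"];cv2.imwrite("pics/s11c.png",cv2.resize(f[120:350,80:400],None,fx=2.4,fy=2.4,interpolation=cv2.INTER_CUBIC))
print(state()["opening"],state()["contact_force"])
E
```

```text
scene tray [([0.443, 0.083, 0.003], 0.57), ([0.408, 0.286, 0.033], 0.42)]
scene lab_timer []
scene tape_roll [([0.411, 0.281, 0.034], 0.78), ([0.41, -0.326, 0.24], 0.47)]
scene white_bottle [([0.408, -0.326, 0.236], 0.57), ([0.446, -0.465, 0.045], 0.57)]
side tray [([0.439, 0.085, 0.0], 0.76)]
side lab_timer [([0.365, 0.205, 0.02], 0.62)]
side tape_roll [([0.402, 0.278, 0.032], 0.91)]
side white_bottle []
0.04647424249404009 [-0.35904349 -0.00946583 -1.3629846 ]
```

View pics/w11.png

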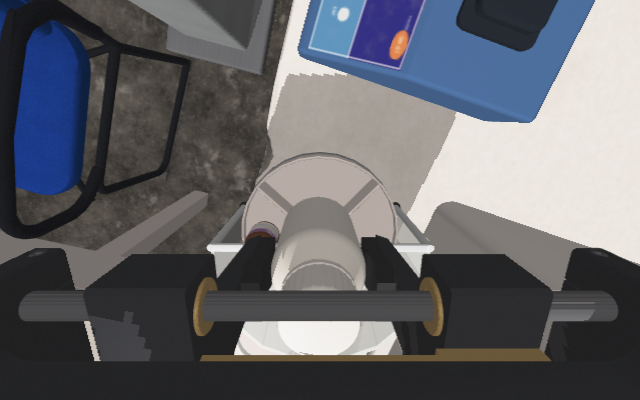

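View pics/s11c.png

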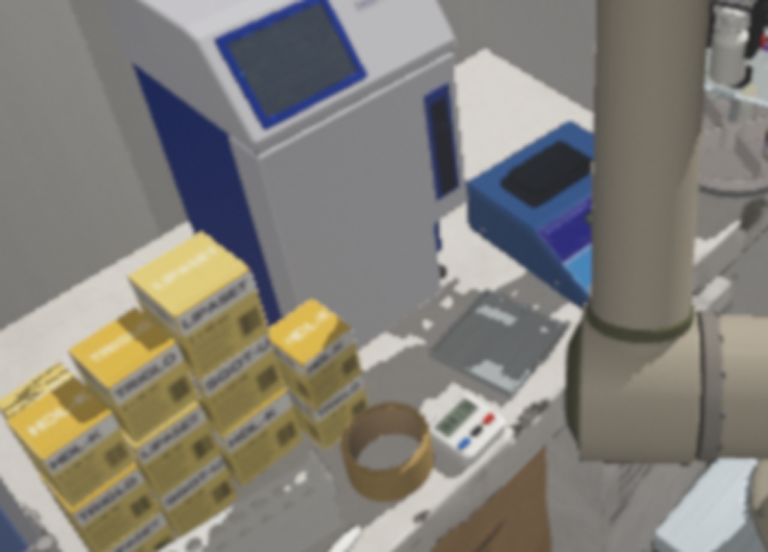

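View pics/d11.png

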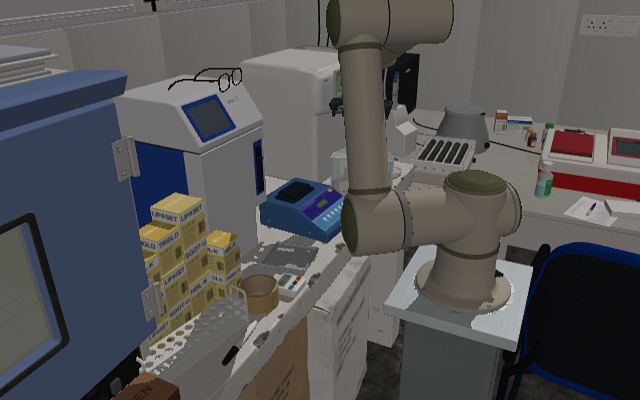

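```bash
python3 - <<'E'
from h import *
import pickle
g,s,d=pickle.load(open("c11.pkl","rb"))
c=lambda u,v:(u/2.4+80,v/2.4+120)
T=np.array([atz(s,*c(*p),.012)[:2] for p in[(487,290),(570,325),(512,398),(430,352)]]);print(T,T.mean(0))
e=T[1]-T[0];print(np.degrees(np.arctan2(e[1],e[0])),[np.linalg.norm(T[i]-T[i-1]) for i in range(4)])
for p in[(440,280),(290,345),(300,325)]:print(atz(s,*c(*p),0))
f=d["frame"];cv2.imwrite("pics/d11c.png",cv2.resize(f[160:330,160:360],None,fx=3.5,fy=3.5,interpolation=cv2.INTER_CUBIC))
E
```

```text
[[0.50445532 0.03582784]
 [0.38647604 0.01179528]
 [0.36555552 0.13682231]
 [0.48542813 0.15135944]] [0.43547875 0.08395122]
-168.48628888537812 [np.float64(0.11708793446082723), np.float64(0.12040213806884992), np.float64(0.12676524370815942), np.float64(0.1207508616169375)]
[0.57171391 0.05512166 0.        ]
[0.63051636 0.24768301 0.        ]
[0.6472398  0.22016141 0.        ]
```

View pics/d11c.png

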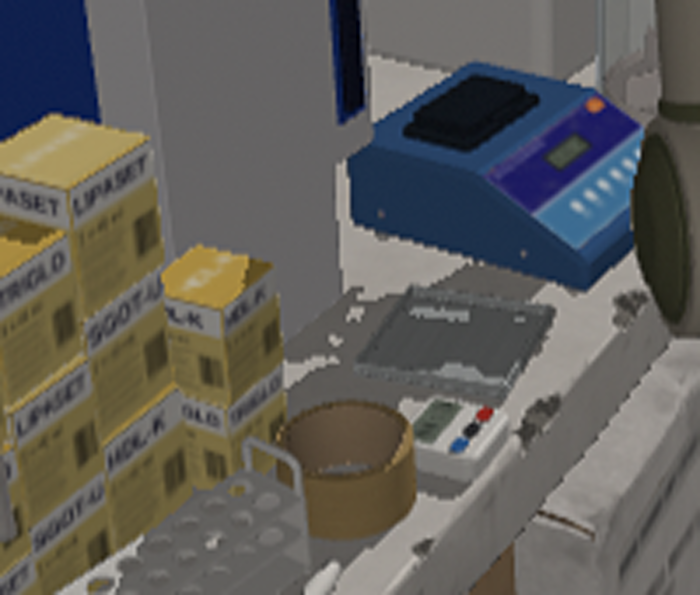

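Emit:
apply_moves(moves="0.003 -0.01 0.01 0 -0.015 0 -1; 0.009 -0.025 0.03 0 -0.05 0 -1; 0.02 -0.04 0.066 0 -0.108 0 -1; 0.033 -0.05 0.111 0 -0.183 0 -1; 0.048 -0.05 0.162 0 -0.266 0 -1; 0.065 -0.05 0.218 0 -0.357 0 -1; 0.081 -0.05 0.273 0 -0.448 0 -1; 0.098 -0.05 0.329 0 -0.54 0 -1; 0.114 -0.05 0.385 0 -0.631 0 -1; 0.129 -0.05 0.435 0 -0.714 0 -1; 0.141 -0.05 0.476 0 -0.78 0 -1; 0.15 -0.05 0.506 0 -0.83 0 -1")

```text
t: 20.08
tcp_pos: [0.435, 0.086, 0.4305]
ee_rot: [0.601, 0.374, -0.373, -0.6]
contact_force: [0.3, -0.3, -1.5]
opening: 0.0468
```

Emit:
apply_moves(moves="0 0 0 0 0 0 -1; 0 0 0 0 0 0 -1; 0 0 0 0 0 0 -1")

```text
t: 20.45
tcp_pos: [0.4359, 0.0832, 0.4297]
ee_rot: [0.602, 0.372, -0.372, -0.601]
contact_force: [0.3, -0.6, -2.5]
opening: 0.0468
```

```bash
python3 - <<'E'
from h import *
import pickle
g=cam("wrist","w12");s=cam("scene","s12");d=cam("side","d12")
for n in("wrist","scene","side"):
  for q in("tray","white_bottle"):print(n,q,[(np.round(x["point"],3).tolist(),round(x["conf"],2)) for x in look_for(n,q)[:2]])
s=cam("side");f=s["frame"];cv2.imwrite("pics/d12c.png",cv2.resize(f[100:330,180:420],None,fx=2.5,fy=2.5,interpolation=cv2.INTER_CUBIC))
plan([.436,.084,.22],np.radians(153.7));print(state()["opening"])
E
```

```text
wrist tray [([0.43, 0.091, 0.004], 0.71)]
wrist white_bottle [([0.422, 0.087, 0.29], 0.87)]
scene tray [([0.442, 0.081, 0.004], 0.68)]
scene white_bottle [([0.427, 0.094, 0.278], 0.87)]
side tray [([0.441, 0.085, 0.001], 0.95)]
side white_bottle [([0.424, 0.098, 0.269], 0.69)]
shift [2.000e-04 2.619e-01 1.000e-04] turn [ 0.     -0.0035  0.    ] tcp now [0.436  0.0838 0.4295] zyaw now 153.49 t 20.95
0.04667438741536799
```

View pics/w12.png

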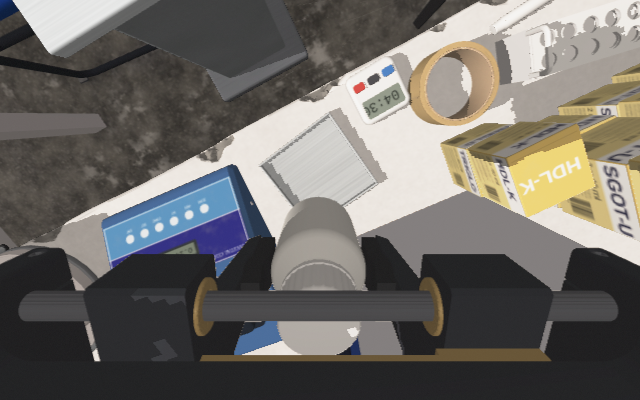

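View pics/d12c.png

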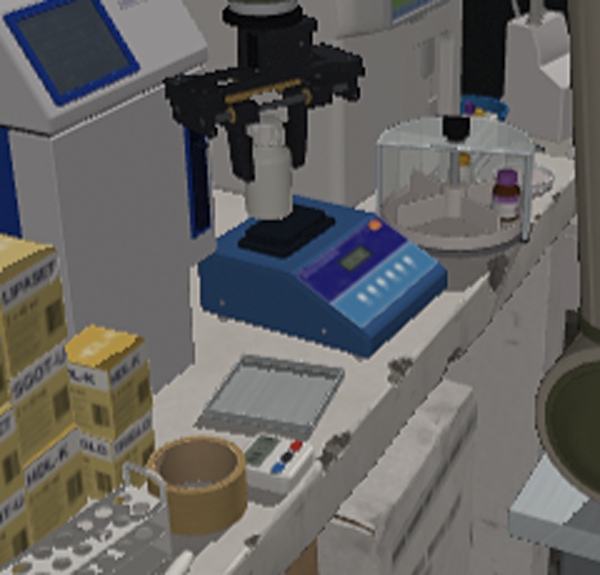

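View pics/s12.png

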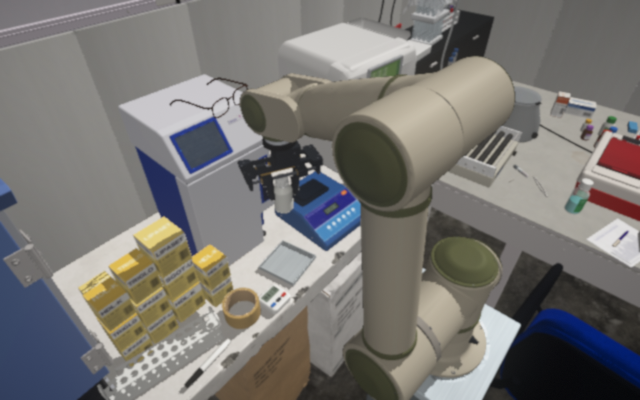

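Emit:
apply_moves(moves="0 0.01 0 0 0 0 -1; 0 0.03 0 0 0 0 -1; 0 0.06 0 0 0 0 -1; 0 0.095 0 0 0 0 -1; 0 0.13 0 0 0 0 -1; 0 0.165 0 0 0 0 -1; 0 0.195 0 0 0 0 -1; 0 0.22 0 0 0 0 -1; 0 0.238 0 0 0 0 -1; 0 0.25 0 0 0 0 -1; 0 0.256 0 0 0 0 -1; 0 0.256 0 0 0 0 -1")

```text
t: 22.45
tcp_pos: [0.436, 0.0839, 0.2247]
ee_rot: [-0.601, -0.372, 0.372, 0.601]
contact_force: [0.8, 0.7, -1.2]
opening: 0.0467
```

```bash
python3 - <<'E'
from h import *
g=cam("side","d13");f=g["frame"];cv2.imwrite("pics/d13c.png",cv2.resize(f[150:330,200:400],None,fx=3.5,fy=3.5,interpolation=cv2.INTER_CUBIC))
cam("wrist","w13");plan([.436,.084,.2126],np.radians(153.7));print(state()["contact_force"])
E
```

```text
shift [0.0001 0.0156 0.0002] turn [ 0.0007 -0.0033  0.0003] tcp now [0.4361 0.0839 0.2251] zyaw now 153.5 t 22.55
[ 0.8258466  -0.03034579 -1.62436272]
```

View pics/d13c.png

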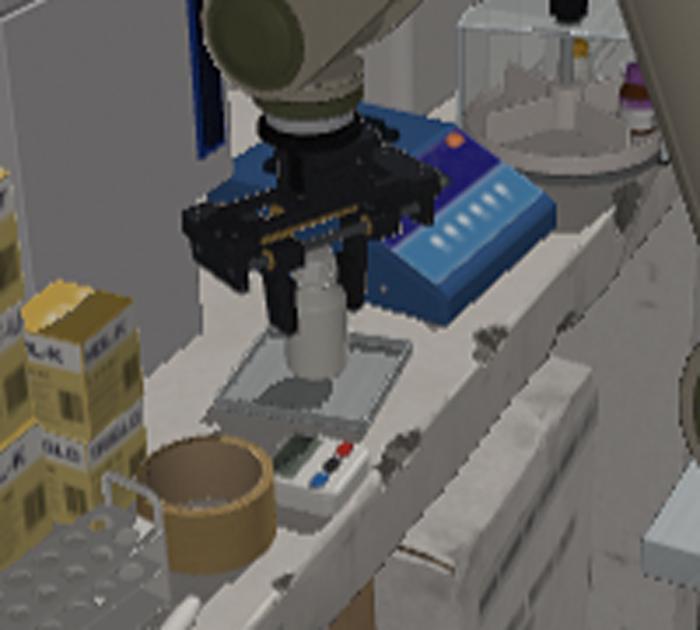

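View pics/w13.png

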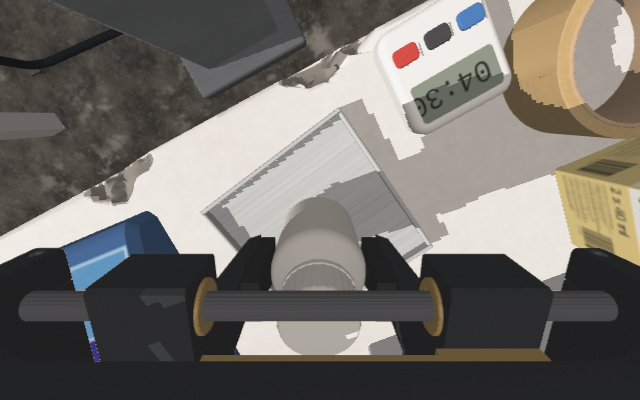

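Upright and over the middle of the tray (bottle base at about (316,370) in the side crop, tray around it). Lowering the last 12 mm slowly.

Emit:
apply_moves(moves="0 0.003 0 0 0 0 -1; 0 0.006 0 0 0 0 -1; 0 0.009 0 0 0 0 -1; 0 0.012 0 0 0 0 -1; 0 0.014 0 0 0 0 -1; 0 0.0145 0 0 0 0 -1; 0 0.0145 0 0 0 0 -1")

```text
t: 23.42
tcp_pos: [0.436, 0.0839, 0.2131]
ee_rot: [-0.601, -0.372, 0.372, 0.601]
contact_force: [-0.5, 0.8, -1.7]
opening: 0.0465
```

Emit:
apply_moves(moves="0 0.0008 0 0 0 0 -1; 0 0.0016 0 0 0 0 -1; 0 0.0016 0 0 0 0 -1")

```text
t: 23.8
tcp_pos: [0.4361, 0.0838, 0.2125]
ee_rot: [0.601, 0.372, -0.372, -0.601]
contact_force: [-2.3, -0.9, 9.4]
opening: 0.047
```

Emit:
apply_moves(moves="0 -0.0006 0 0 0 0 -1; 0 -0.0006 0 0 0 0 0.1; 0 -0.0006 0 0 0 0 0.15; 0 -0.0006 0 0 0 0 0.25; 0 -0.0006 0 0 0 0 0.5; 0 -0.0006 0 0 0 0 0.7; 0 -0.0006 0 0 0 0 0.7; 0 -0.0006 0 0 0 0 0.7")

```text
t: 24.8
tcp_pos: [0.436, 0.0839, 0.2123]
ee_rot: [-0.601, -0.372, 0.372, 0.601]
contact_force: [0.9, -0.7, 0.4]
opening: 0.0752
```

Emit:
apply_moves(moves="0 -0.01 0 0 0 0 0.7; 0 -0.03 0 0 0 0 0.7; 0 -0.06 0 0 0 0 0.7; 0 -0.1 0 0 0 0 0.7; 0 -0.15 0 0 0 0 0.7; 0 -0.2 0 0 0 0 0.7; 0 -0.25 0 0 0 0 0.7; 0 -0.25 0 0 0 0 0.7; 0 -0.25 0 0 0 0 0.7")

```text
t: 25.92
tcp_pos: [0.4357, 0.0839, 0.4118]
ee_rot: [-0.601, -0.372, 0.372, 0.601]
contact_force: [0.9, 0.2, -0.3]
opening: 0.075
```

```bash
python3 - <<'E'
from h import *
g=cam("side","d14");f=g["frame"];cv2.imwrite("pics/d14c.png",cv2.resize(f[150:330,200:400],None,fx=3.5,fy=3.5,interpolation=cv2.INTER_CUBIC))
w=cam("wrist","w14");
for n in("wrist","scene","side"):
  for q in("tray","white_bottle","lab_timer","tape_roll","short_bottle_a"):print(n,q,[(np.round(x["point"],3).tolist(),round(x["conf"],2)) for x in look_for(n,q)[:2]])
print(state()["contact_force"],state()["opening"],state()["t"])
E
```

```text
wrist tray [([0.431, 0.084, 0.004], 0.86)]
wrist white_bottle [([0.426, 0.088, 0.088], 0.83)]
wrist lab_timer [([0.377, 0.194, 0.02], 0.66)]
wrist tape_roll []
wrist short_bottle_a [([0.346, -0.364, 0.022], 0.75), ([0.377, 0.193, 0.019], 0.7)]
scene tray [([0.442, 0.081, 0.004], 0.68)]
scene white_bottle [([0.427, 0.094, 0.278], 0.87)]
scene lab_timer [([0.371, 0.203, 0.021], 0.78)]
scene tape_roll [([0.408, 0.286, 0.035], 0.85)]
scene short_bottle_a []
side tray [([0.427, 0.101, -0.002], 0.78)]
side white_bottle [([0.427, 0.096, 0.057], 0.67), ([0.43, -0.385, 0.03], 0.24)]
side lab_timer [([0.367, 0.204, 0.016], 0.89)]
side tape_roll [([0.406, 0.278, 0.032], 0.79)]
side short_bottle_a [([0.357, -0.415, 0.056], 0.64), ([0.369, 0.202, 0.018], 0.15)]
[-0.75865602 -0.17353474  0.10197843] 0.07474688885752667 26.775
```

View pics/d14c.png

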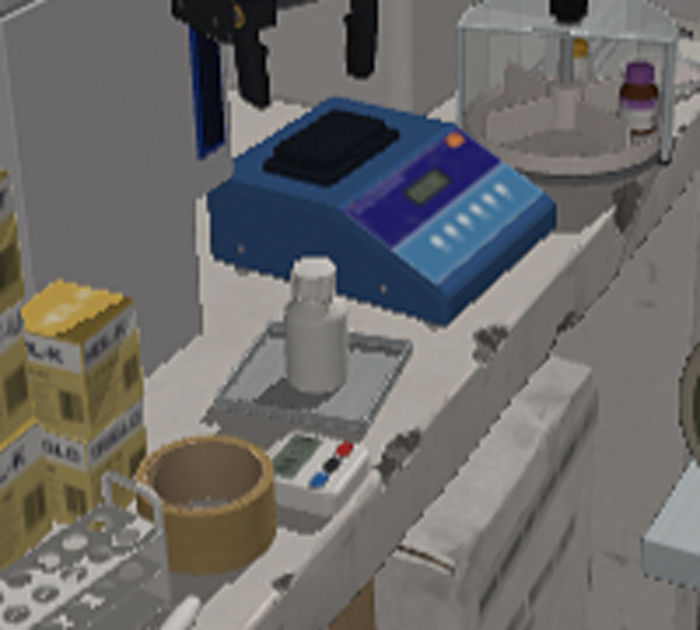

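View pics/w14.png

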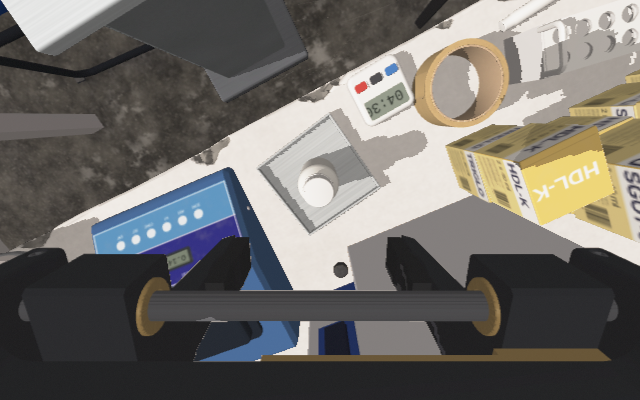

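The bottle stands upright in the middle of the tray (wrist view, about (318,185)). Both short bottles are still standing in the carousel, and the timer and tape have not moved.

```bash
python3 -c "
from rig import job
print(job.sign_off())"
```

```text
the job is handed in; nothing more can be done
None
```

The white bottle is standing upright near the middle of the square steel tray, and I handed the job in at about 27 s of the 72 s allowed.

I gripped the knob and turned the carousel about 56° in three slow, ramped stages. That brought the bottle to the middle of the open front, about 2 mm off centre. I then gripped the bottle's body, lifted it straight up, carried it over and lowered it until contact. Contact read about 9 N on the wrist. I then released it and backed the gripper off.

**Last checks:**
- The side and wrist pictures show the bottle upright and clear of the tray rims. The gripper was about 20 cm above it with no contact force.
- The brown and yellow-capped short bottles are still standing in the carousel, and the timer and tape are where they were.

**Disagreements:**
- **Knob top:** two views put it at about 153 mm, against 161 mm in the text. The two viewpoints were close together, so I used the text's figure.
- **Bottle top:** two views put it at 115 mm, against 118 mm expected.
- **Scene camera:** its last bottle reading (z = 0.28) came from an old picture taken while I was carrying the bottle, so I ignored it.
- **Knob grip:** the wrist read about 12–15 N while I held the knob, from a grip under a millimetre off centre.

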